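# Snap the cap onto a sealant cartridge

## Task

Pick up the white snap cap (the short fat skirt with a slimmer finger grip on top, not the pointed nozzle or the little bottle), set it over the stud on top of the white cartridge that stands on the walnut shelf, and press it straight down until it clicks fully home. Keep pressing after the click: the program finishes with the gripper still pushing the seated cap down, firmly enough that the cartridge stays visibly sunk on its springy foot. Leave the spare nozzle, the bottle, the black shaper and the steel pick where they are.

Things in the scene. Friction and masses are not known exactly. Their poses are not given: they have to be found in the camera images.
- cap_center (a point): centre (half-way up) of the loose white snap cap, round, 57 mm tall, about 30 g, standing upright on the bench, mouth down. Lower skirt 34 mm in diameter, 27 mm tall; above it a solid grip neck 20 mm in diameter, 30 mm tall (27 to 57 mm above the mouth), so a flat shoulder 7 mm wide runs around the neck's foot. Own z up along its axis.
- cap_mouth (a point): centre of the cap's open lower rim, 28.5 mm below cap_center on its axis, own z up towards the neck. The socket inside is 22 mm deep; its mouth has a beaded 20.4 mm opening, wider (27 mm) above the bead.
- stud_base (a point): centre of the flat top of the white cartridge (47 mm diameter, 150 mm above the bench), where the stud begins; own z up; sinks with the cartridge. A cap just set on rests on the stud's balls, its mouth about 11 mm above this point; at about 15 N of push (14 to 16.5) it snaps past them and the force drops away; fully home its mouth is 2 mm above this point.
- stud_top (a point): centre of the stud's top, 24 mm above stud_base, where the cap's socket floor ends up. The stud is 18 mm in diameter, its top 5 mm tapered to 11 mm; four spring-loaded steel balls around it, centres 8.2 mm above stud_base, stand out to 24.4 mm across.
- cartridge (a joint): how far the cartridge is pushed down on its springy foot (m): 0 free, 0.012 at the stop. It starts to sink at about 3 N and then takes 3 N per mm, so 2 mm sunk is 9 N, 4 mm is 15 N.
- shelf: fixed walnut offcut block, 150 x 200 x 50 mm (own x, y, z), origin at the centre of its underside; the cartridge stands upright in it at own (0, -40 mm).
- nozzle_center (a point): bystander: half-way up a loose spare nozzle, white pointed cone 85 mm tall, 28 mm across its foot, standing upright.
- bottle_center (a point): bystander: half-way up a loose little grey bottle with black cap, 76 mm tall, 36 mm in diameter, standing upright.
- shaper: bystander: black silicone shaper lying flat, about 125 mm long (own x), up to 26 mm wide, 10 mm thick; origin on the bench under its middle.
- pick: bystander: steel pick lying flat, about 130 mm long (own x), 10 mm thick; origin on the bench under its middle.
Things that resemble listed ones, but are neither listed nor needed, are in the scene too. Leave any blue or purple look-alike of the part that bears cap_center alone.

How it is judged:
On the way, in this order (a step that is already met when the one before it is completed fails the run):
1. the cap is lifted off the bench in the gripper (height (world z) of cap_mouth above 0.04 m and contact force between the fingers and cap above 0.5 N), for 0.1 s.
2. the cap is set over the stud (horizontal distance between cap_mouth and stud_base below 0.005 m and z of cap_mouth in the frame of stud_base below 0.02 m).
3. the cap has snapped fully home (horizontal distance between cap_mouth and stud_base below 0.003 m and z of cap_mouth in the frame of stud_base below 0.0045 m).
At the end, for the whole second after the job is handed in: cap home on the stud (mouth under 4.5 mm above the cartridge's flat top, home is 2 mm; within 3 mm of its axis; tilt under 0.12 rad), fingers still touching it with over 2 N, cartridge kept sunk more than 1.5 mm (about 7.5 N), through the last second (all of step 3 and z of cap_mouth in the frame of stud_base above -0.001 m and angle between cap_mouth's own z axis and vertical below 0.12 rad and value of joint cartridge above 0.0015 m and contact force between the fingers and cap above 2 N); the arm keeps its last pose, push and grip.
It fails at once if a bystander (nozzle, bottle, shaper, pick) was moved by more than 20 mm (distance of any of nozzle_center, bottle_center, shaper, pick from where it was at the start of the episode above 0.02 m).
It also fails if it takes over 40 s, if anything falls off the work surface, if the arm or the gripper's body presses on something with over 40 N, if the wrist force passes 120 N, or if a joint passes its speed limit or range.

## Robot

A 7-joint arm with a two-finger parallel gripper is mounted at the origin on the work surface. World frame = base frame: x ahead of the robot, y to its left, z up, the work surface at z = 0. Lengths are in m, angles in rad, forces in N, time in s.
With the tool pointing down it reaches from about 0.425 to 0.875 m from the base axis. Payload 4.7 kg.
Tool frame: the origin (TCP) lies midway between the tips of the shut fingers; the grasp point (between the pads) lies 19 mm behind it (r.hold_point_z is the distance from the TCP to the grasp point, in m); z points along the fingers, y is the line along which they close (so a half turn about z gives the same grasp; the last joint's range is limited). The gripper opens to 87 mm and grips with 3 to 60 N. Pads are 19 mm wide; open, the fingers measure 117 mm over their backs; the gripper's body (75 mm by 190 mm) begins 51 mm behind the grasp point.
Start: joints at [1.341, 0.321, -0.07, 1.45, 0.023, 1.371, -0.057], TCP at [0.157, -0.631, 0.223] pointing down, gripper open.
Joint ranges: [-2.86, 2.86], [-0.3, 2.09], [-1.38, 1.24], [0.06, 2.45], [-1.56, 4.7], [0.09, 2.05], [-2.69, 2.69]. Speed limits (rad/s): [2.57, 2.57, 3.14, 3.14, 3.14, 3.14, 3.14].

## Interface

Orientations are given as a unit quaternion [x, y, z, w].
In Python, from cell import r gives the robot as it stands. The module is installed in compiled form; this text tells all that it offers.
- The arm moves only by the tool arm_command, never from a script. Its argument "moves" is a list of rows, each an object of numbers: "x", "y", "z": the shift along the world's x, y, z as a fraction of full scale; "ax", "ay", "az": the turn, a rotation vector about the world's x, y, z as a fraction of full scale; "gripper": the closure, from 0 (fully open) to 1 (shut). A call has 1 to 12 rows; each row is the pose to reach, as a shift and turn from the pose commanded when the call began, turning the shorter way round; what a row does not reach only later rows make up. Full scale, the value 1, is 0.3 m for a shift and 360 degrees for a turn. A row lasts 1/8 s, in which the tool goes at most 62.5 mm and 10.7 degrees, less where a joint would pass 70% of its speed; a pose out of reach is approached as far as the arm can. A call with a number of a shift or a turn outside -1 to 1 is refused whole. A call with a gripper value outside its range is refused whole. The fingers move at their own pace and stop on an object; "force" is the grip in N (left out, the last holds). Time passes only in rows, so rows that repeat a pose let the fingers close. It gives the time, the measured TCP pose, the force, the opening and the grip force at its end, in the units of the state.
- r.observe(): the state, without advancing time (a new reading comes with each control period).
- r.capture(name): name is "side" or "top" or "wrist"; returns the picture (480x640x3 uint8, blue, green, red); there is no depth.
- r.camera_info(name): a dict with "fx", "fy", "cx", "cy" (pixels), "rvec" (rotation vector, rad) and "tvec" (3), from world to camera coordinates, as OpenCV has them; the wrist camera has in their place "mount" (4x4, takes a point from camera to tool coordinates, whose origin is the TCP and whose axes are the flange's). Camera axes: x right, y down, z forward; pixel columns grow to the right and rows downward; lengths in m; the calibration is good to about 2 mm. A picture is of the moment at which its call begins: read the wrist's pose just before it. camera_info takes no time and is no camera call.
- r.hand_in(): hands the job in; it is judged then, once.
The state is a dict: "clock": time; "joints": joint angles; "joint_velocities": joint speeds; "joint_torque": joint torques, N m; "position": TCP position; "eef_rot": TCP orientation; "contact_force": force on the tool from outside, world axes, zero at the start; "torque": the same for the moment, N m; "grip_width": finger opening in m; "grasp_force": force on a finger pad.
Only numpy, scipy, OpenCV 4.12 (cv2) and the standard library are available. Lean on these libraries where they do the work, as an engineer would, in place of code of your own. Each camera call takes 0.05 s, during which the arm holds its last target. There are 200 camera calls.

## Working session

There is one attempt and no reset: what is moved stays moved. The work goes in short steps, Python scripts to look and compute and a tool call to move; the robot and the scene stay as the last step left them, time stands still between calls to the robot, and variables do not carry over. Pictures are saved under pics/ and viewed, at most 10 in all, crops included, and the job is handed in when it is done.

Besides the shell and the picture viewer there is one more tool, called as name([rows], argument=value, ...), one row to a line, values as JSON. arm_command: Moves the arm, as the interface text tells. Shift numbers are shares of 0.3 m and turn numbers shares of 360 degrees, none past 1 either way. Its arguments: {"type":"object","properties":{"moves":{"type":"array","items":{"type":"object","properties":{"x":{"type":"number","minimum":-1,"maximum":1},"y":{"type":"number","minimum":-1,"maximum":1},"z":{"type":"number","minimum":-1,"maximum":1},"ax":{"type":"number","minimum":-1,"maximum":1},"ay":{"type":"number","minimum":-1,"maximum":1},"az":{"type":"number","minimum":-1,"maximum":1},"gripper":{"type":"number"}}}},"force":{"type":"number"}},"required":["moves"]}

```bash
mkdir -p pics; cat > h.py <<'E'
import numpy as np,cv2
from cell import r
from scipy.spatial.transform import Rotation as R
def cam(n):
    c=r.camera_info(n);K=np.array([[c['fx'],0,c['cx']],[0,c['fy'],c['cy']],[0,0,1]])
    if 'mount' in c:
        s=r.observe();T=np.eye(4);T[:3,:3]=R.from_quat(s['eef_rot']).as_matrix();T[:3,3]=s['position']
        M=T@np.array(c['mount']);return K,M[:3,:3],M[:3,3]
    Rm=cv2.Rodrigues(np.array(c['rvec'],float))[0];return K,Rm.T,-Rm.T@np.array(c['tvec'],float).ravel()
def ray(C,u,v):
    K,A,o=C;d=A@np.linalg.inv(K)@[u,v,1.];return o,d/np.linalg.norm(d)
def plane(C,u,v,z):
    o,d=ray(C,u,v);return o+d*(z-o[2])/d[2]
def cross(*rs):
    A=0;b=0
    for o,d in rs:
        P=np.eye(3)-np.outer(d,d);A=A+P;b=b+P@o
    p=np.linalg.solve(A,b);return p,[np.linalg.norm((np.eye(3)-np.outer(d,d))@(p-o)) for o,d in rs]
def proj(C,p):
    K,A,o=C;q=K@(A.T@(np.array(p)-o));return q[:2]/q[2]
E
python3 - <<'E'
from h import *
for n in('top','side'):
    cv2.imwrite(f'pics/{n}0.png',r.capture(n));K,A,o=cam(n);print(n,K[0,0],o,A[:,2])
print(r.observe(),r.camera_info('wrist'),r.hold_point_z)
E
```

```text
top 541.9790628958639 [0.4060304  0.02475757 1.37353379] [ 0.12707768  0.01852567 -0.99171975]
side 471.44199243859134 [ 0.47105097 -0.57146036  0.91086347] [ 0.11608343  0.6230246  -0.77354055]
{'clock': 0.1, 'joints': array([ 1.34104795,  0.32173708, -0.0700804 ,  1.45156494,  0.02259869,
        1.37079382, -0.05692414]), 'joint_velocities': array([ 0.00155635, -0.00196846,  0.00149711, -0.00377763,  0.0002162 ,
        0.00138315, -0.00046992]), 'joint_torque': array([ 4.25041480e-05, -4.92567515e+01, -4.05664165e-01, -3.13397563e+01,
       -6.42011594e-02,  3.94302537e-02,  5.25258838e-05]), 'position': array([ 0.15676539, -0.63029809,  0.22157252]), 'eef_rot': array([ 9.92576107e-01,  1.21622101e-01, -1.50829591e-04, -8.44887699e-04]), 'contact_force': array([-0.3772007 , -0.2290803 ,  0.20706363]), 'torque': array([ 0.01816072,  0.03352839, -0.01607384]), 'grasp_force': 0.0, 'grip_width': 0.08705505523296457} {'fx': 385.42308979307427, 'fy': 385.42308979307427, 'cx': 318.180131509379, 'cy': 230.52263135535685, 'mount': array([[-4.06177860e-04, -9.54479387e-01, -2.98276609e-01,
         8.27309658e-02],
       [ 9.99999608e-01, -1.53151000e-04, -8.71668178e-04,
        -6.03489716e-04],
       [ 7.86307947e-04, -2.98276846e-01,  9.54479075e-01,
        -1.62126505e-01],
       [ 0.00000000e+00,  0.00000000e+00,  0.00000000e+00,
         1.00000000e+00]])} 0.0187
```

View pics/top0.png

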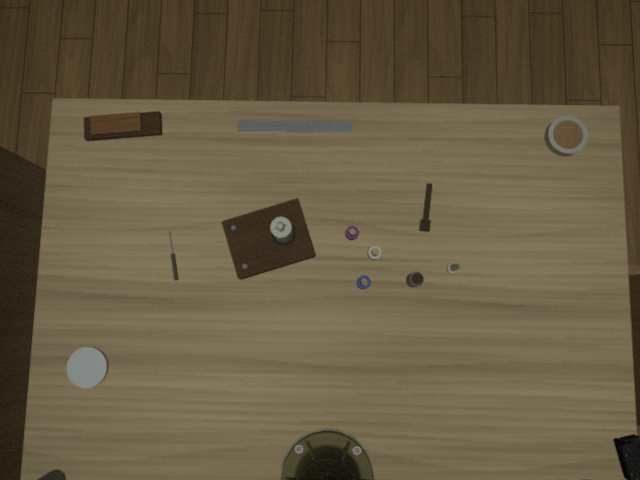

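View pics/side0.png

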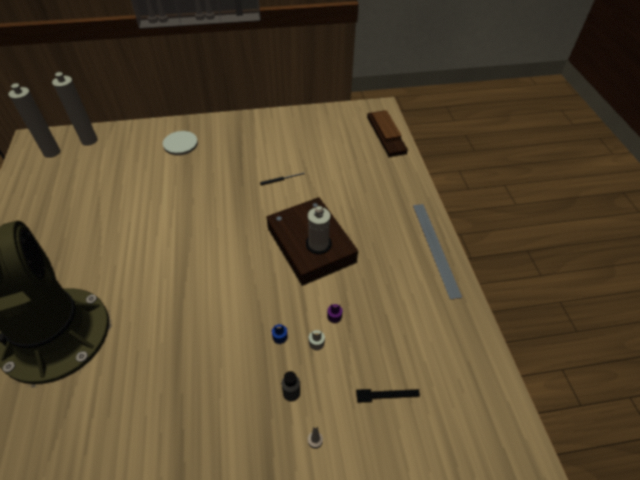

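The top view shows the white cap at (375,253), purple and blue look-alikes at (352,232) and (364,282), and the cartridge top at (281,227). The side view has the cap at (317,339) and the stud at (319,209).

```bash
python3 - <<'E'
from h import *
P={}
for n,b in (('top',{'cap':(375,253),'cart':(281,228)}),('side',{'cap':(317,339),'cart':(319,215)})):
    im=cv2.imread(f'pics/{n}0.png');hsv=cv2.cvtColor(im,cv2.COLOR_BGR2HSV)
    m=((hsv[...,2]>105)&(hsv[...,1]<70)).astype(np.uint8)
    N,L,S,Ce=cv2.connectedComponentsWithStats(m)
    for k,(u,v) in b.items():
        i=[j for j in range(1,N) if np.hypot(*(Ce[j]-(u,v)))<15 and S[j,4]>15]
        print(n,k,[(S[j],Ce[j].round(1)) for j in i]);j=max(i,key=lambda j:S[j,4]) if i else None
        P[n,k]=Ce[j] if j else (u,v)
for k in('cap','cart'):
    print(k,cross(*[ray(cam(n),*P[n,k]) for n in('top','side')]))
T=cam('top')
for q in((352,232),(364,282),(415,279)):print(plane(T,*q,.05).round(3))
for a in((222,222),(299,199),(315,254),(240,278)):print(plane(T,*a,.05).round(3))
for n in('top','side'):
    im=cv2.imread(f'pics/{n}0.png')
E
```

```text
top cap [(array([368, 245,  14,  14, 114], dtype=int32), array([374.9, 251.6]))]
top cart [(array([270, 217,  22,  21, 325], dtype=int32), array([280.3, 226.7]))]
side cap [(array([308, 330,  17,  15, 129], dtype=int32), array([316.2, 337.1]))]
side cart [(array([308, 206,  22,  18, 230], dtype=int32), array([318.5, 215.3]))]
cap (array([ 0.54930537, -0.1104364 ,  0.02553812]), [np.float64(0.0005817374676215773), np.float64(0.0005817374676216771)])
cart (array([0.59016493, 0.118422  , 0.14619656]), [np.float64(7.09792649681656e-05), np.float64(7.097926496839514e-05)])
[ 0.595 -0.052  0.05 ]
[ 0.472 -0.082  0.05 ]
[ 0.482 -0.206  0.05 ]
[0.614 0.271 0.05 ]
[0.675 0.081 0.05 ]
[0.539 0.039 0.05 ]
[0.476 0.221 0.05 ]
```

arm_command([
  {"x":0.65,"y":0.87},
  {"x":0.65,"y":0.87},
  {"x":0.65,"y":0.87},
  {"x":0.65,"y":0.87},
  {"x":0.65,"y":0.87},
  {"x":0.65,"y":0.87},
])

```text
validation failed for argument at $.mo...
```

arm_command([
  {"x":0.65,"y":0.87},
  {"x":0.65,"y":0.87},
  {"x":0.65,"y":0.87},
  {"x":0.65,"y":0.87},
  {"x":0.65,"y":0.87,"z":-0.1},
  {"x":0.65,"y":0.87,"z":-0.1},
  {"x":0.65,"y":0.87,"z":-0.1},
  {"x":0.65,"y":0.87,"z":-0.1},
])

```text
validation failed for argument at $.mo...
```

```bash
python3 - <<'E'
from h import *
s=r.observe();print(s['clock'],s['position'],s['eef_rot'],s['joints'])
C=cam('wrist');cv2.imwrite('pics/w1.png',r.capture('wrist'));np.savez('w1.npz',K=C[0],A=C[1],o=C[2]);print(proj(C,[.549,-.110,.057]),proj(C,[.549,-.110,0]))
E
```

```text
0.1 [ 0.15676539 -0.63029809  0.22157252] [ 9.92576107e-01  1.21622101e-01 -1.50829591e-04 -8.44887699e-04] [ 1.34104795  0.32173708 -0.0700804   1.45156494  0.02259869  1.37079382
 -0.05692414]
[-527.64202636 -806.69314023] [-336.38423826 -599.64873162]
```

View pics/w1.png

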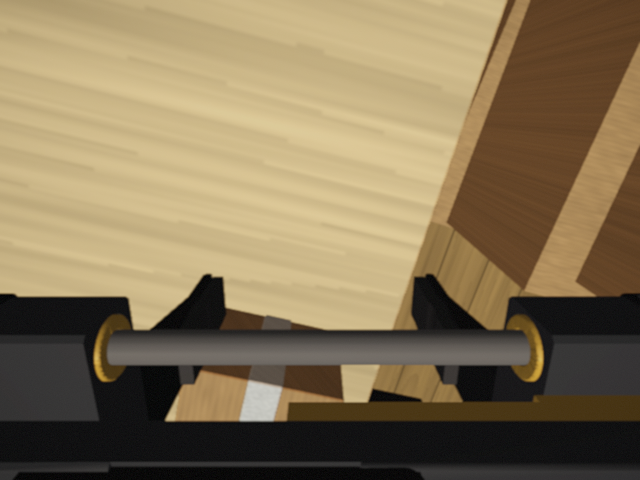

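The moves were refused and the arm has not moved. The wrist picture shows only bench and cabinet, with the fingers at about rows 280–380. I'll retry with every key filled in.

arm_command([
  {"x":0.65,"y":0.87,"z":0,"ax":0,"ay":0,"az":0,"gripper":0},
  {"x":0.65,"y":0.87,"z":0,"ax":0,"ay":0,"az":0,"gripper":0},
  {"x":0.65,"y":0.87,"z":0,"ax":0,"ay":0,"az":0,"gripper":0},
  {"x":0.65,"y":0.87,"z":0,"ax":0,"ay":0,"az":0,"gripper":0},
  {"x":0.65,"y":0.87,"z":0,"ax":0,"ay":0,"az":0,"gripper":0},
  {"x":0.65,"y":0.87,"z":0,"ax":0,"ay":0,"az":0,"gripper":0},
], force=40)

```text
clock: 0.9
position: [0.3551, -0.3654, 0.2228]
eef_rot: [0.992, 0.126, 0.0, -0.0]
contact_force: [-0.6, -0.4, 0.9]
grip_width: 0.0874
grasp_force: 0.0
```

arm_command([
  {"x":0.65,"y":0.87,"z":0,"ax":0,"ay":0,"az":0,"gripper":0},
  {"x":0.65,"y":0.87,"z":0,"ax":0,"ay":0,"az":0,"gripper":0},
  {"x":0.65,"y":0.87,"z":-0.1,"ax":0,"ay":0,"az":0,"gripper":0},
  {"x":0.65,"y":0.87,"z":-0.15,"ax":0,"ay":0,"az":0,"gripper":0},
  {"x":0.65,"y":0.87,"z":-0.15,"ax":0,"ay":0,"az":0,"gripper":0},
  {"x":0.65,"y":0.87,"z":-0.15,"ax":0,"ay":0,"az":0,"gripper":0},
  {"x":0.65,"y":0.87,"z":-0.15,"ax":0,"ay":0,"az":0,"gripper":0},
  {"x":0.65,"y":0.87,"z":-0.15,"ax":0,"ay":0,"az":0,"gripper":0},
])

```text
clock: 1.9
position: [0.5463, -0.1111, 0.1775]
eef_rot: [0.993, 0.12, -0.0, 0.001]
contact_force: [-0.1, -0.6, -0.1]
grip_width: 0.0868
grasp_force: 0.0
```

```bash
python3 - <<'E'
from h import *
s=r.observe();print(s['clock'],s['position'],s['eef_rot'])
C=cam('wrist');cv2.imwrite('pics/w2.png',r.capture('wrist'));np.savez('w2.npz',K=C[0],A=C[1],o=C[2]);print(proj(C,[.549,-.110,.057]),proj(C,[.549,-.110,.027]),proj(C,[.549,-.110,0]))
E
```

```text
1.9 [ 0.54625266 -0.11105793  0.17752919] [ 9.92742465e-01  1.20257925e-01 -4.03815022e-04  5.17163377e-04]
[318.67268261 219.70192809] [318.6236798  209.92687353] [318.58647114 202.50450961]
```

View pics/w2.png

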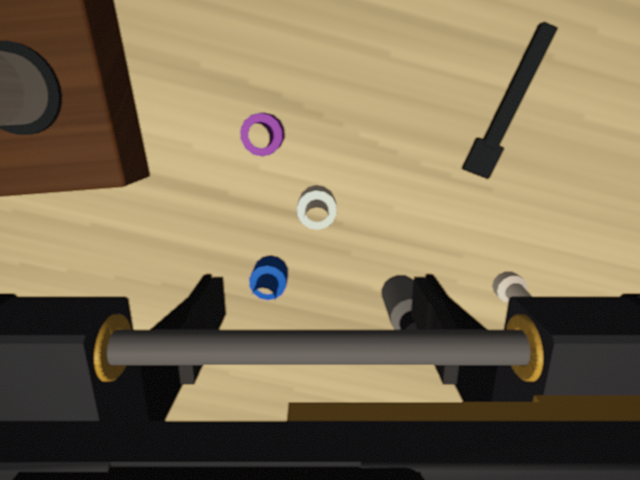

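The wrist picture shows the white cap ring at about (317,208), blue at (268,278), purple at (262,134), and the bottle at about (400,300).

```bash
python3 - <<'E'
from h import *
C=cam('wrist')
im=cv2.imread('pics/w2.png');hsv=cv2.cvtColor(im,cv2.COLOR_BGR2HSV)
m=((hsv[...,2]>120)&(hsv[...,1]<55)).astype(np.uint8)
m[:160]=0;m[250:]=0;m[:,:285]=0;m[:,350:]=0
cs,h=cv2.findContours(m,cv2.RETR_CCOMP,cv2.CHAIN_APPROX_NONE)
for c,q in zip(cs,h[0]):
    if len(c)>15:
        e=cv2.fitEllipse(c);print(cv2.contourArea(c),e,q,plane(C,*e[0],.027),plane(C,*e[0],.057))
c=max(cs,key=cv2.contourArea);u=cv2.fitEllipse(c)[0]
print(cross(ray(C,*u),ray(cam('top'),374.9,251.6),ray(cam('side'),316.2,337.1)))
cv2.imwrite('pics/w2c.png',cv2.resize(np.hstack([im[170:250,277:357],cv2.cvtColor(m[170:250,277:357]*255,cv2.COLOR_GRAY2BGR)]),None,fx=5,fy=5,interpolation=cv2.INTER_CUBIC))
E
```

```text
1220.0 ((316.3722229003906, 209.4672088623047), (39.0992431640625, 39.78430938720703), 90.0189437866211) [-1 -1  1 -1] [ 0.54895997 -0.10826145  0.027     ] [ 0.55639842 -0.10658147  0.057     ]
408.0 ((316.5213317871094, 210.49632263183594), (22.635448455810547, 23.070823669433594), 89.49578094482422) [-1 -1 -1  0] [ 0.54812756 -0.10859242  0.027     ] [ 0.55564584 -0.10688069  0.057     ]
(array([ 0.54903817, -0.10968142,  0.02504451]), [np.float64(0.0014248553040219173), np.float64(0.0012840814075386596), np.float64(0.0006002825458982327)])
```

View pics/w2c.png

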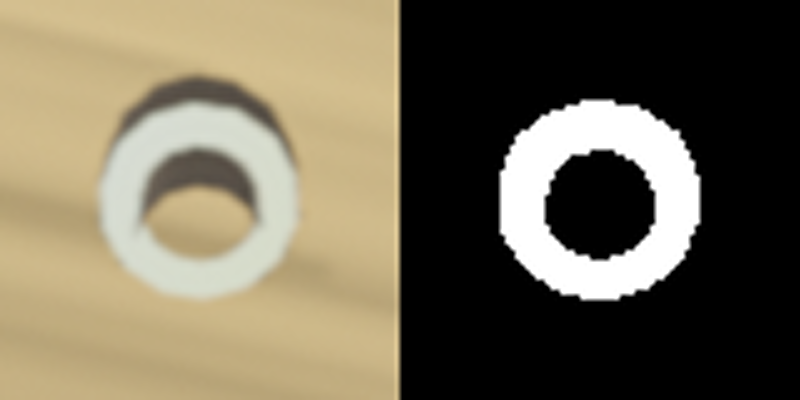

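The crop shows a white ring 39 px across, concentric about (316,210), with a darker inside and a beige lens. I can't tell from this whether it is a neck or a hole, so I'll check all three views enlarged.

```bash
python3 - <<'E'
from h import *
s=cv2.imread('pics/side0.png');t=cv2.imread('pics/top0.png');w=cv2.imread('pics/w2.png')
f=lambda i,x0,y0,x1,y1:cv2.resize(i[y0:y1,x0:x1],(400,300),interpolation=cv2.INTER_CUBIC)
cv2.imwrite('pics/cmp.png',np.vstack([np.hstack([f(s,270,295,350,355),f(t,340,222,400,267+0)]),np.hstack([f(w,228,240,308,300),f(s,300,197,340,227)])]))
E
```

```text
(no output)
```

View pics/cmp.png

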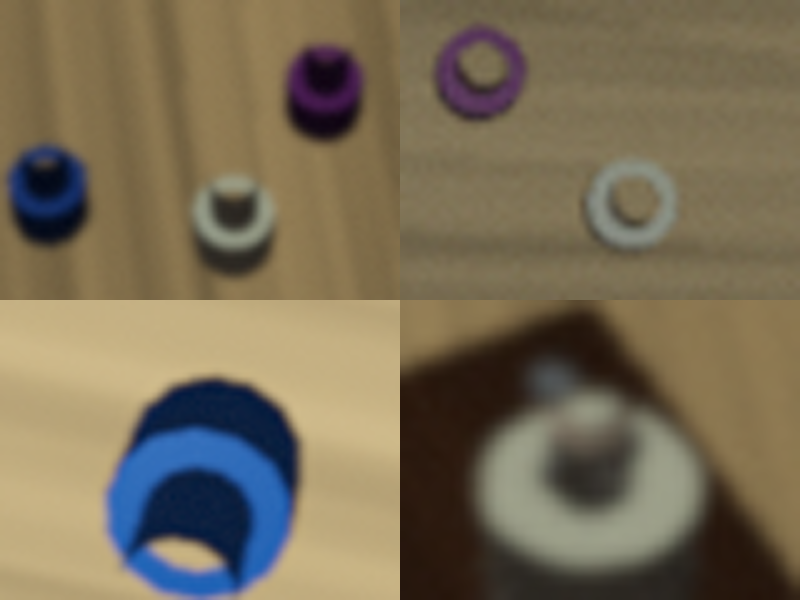

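The side view shows a real neck of the expected height on the white cap; its top face just isn't drawn. The bottom-right crop shows the stud on the cartridge. I'll descend and grip.

arm_command([
  {"x":0.009,"y":0.004,"z":-0.2,"ax":0,"ay":0,"az":0,"gripper":0.4},
  {"x":0.009,"y":0.004,"z":-0.33,"ax":0,"ay":0,"az":0,"gripper":0.4},
  {"x":0.009,"y":0.004,"z":-0.43,"ax":0,"ay":0,"az":0,"gripper":0.4},
  {"x":0.009,"y":0.004,"z":-0.48,"ax":0,"ay":0,"az":0,"gripper":0.4},
  {"x":0.009,"y":0.004,"z":-0.495,"ax":0,"ay":0,"az":0,"gripper":0.4},
  {"x":0.009,"y":0.004,"z":-0.495,"ax":0,"ay":0,"az":0,"gripper":0.4},
  {"x":0.009,"y":0.004,"z":-0.495,"ax":0,"ay":0,"az":0,"gripper":0.7},
  {"x":0.009,"y":0.004,"z":-0.495,"ax":0,"ay":0,"az":0,"gripper":1},
  {"x":0.009,"y":0.004,"z":-0.495,"ax":0,"ay":0,"az":0,"gripper":1},
  {"x":0.009,"y":0.004,"z":-0.495,"ax":0,"ay":0,"az":0,"gripper":1},
  {"x":0.009,"y":0.004,"z":-0.495,"ax":0,"ay":0,"az":0,"gripper":1},
], force=40)

```text
clock: 3.32
position: [0.5496, -0.1076, 0.0291]
eef_rot: [0.993, 0.122, 0.0, 0.0]
contact_force: [0.4, -0.2, -0.2]
grip_width: 0.0189
grasp_force: 39.9
```

arm_command([
  {"x":0,"y":0,"z":0.15,"ax":0,"ay":0,"az":0,"gripper":1},
  {"x":0,"y":0,"z":0.35,"ax":0,"ay":0,"az":0,"gripper":1},
  {"x":0.05,"y":0.1,"z":0.5,"ax":0,"ay":0,"az":0,"gripper":1},
  {"x":0.1,"y":0.3,"z":0.65,"ax":0,"ay":0,"az":0,"gripper":1},
  {"x":0.13,"y":0.45,"z":0.7,"ax":0,"ay":0,"az":0,"gripper":1},
  {"x":0.13,"y":0.5,"z":0.7,"ax":0,"ay":0,"az":0,"gripper":1},
  {"x":0.13,"y":0.5,"z":0.7,"ax":0,"ay":0,"az":0,"gripper":1},
  {"x":0.13,"y":0.5,"z":0.7,"ax":0,"ay":0,"az":0,"gripper":1},
  {"x":0.13,"y":0.5,"z":0.7,"ax":0,"ay":0,"az":0,"gripper":1},
])

```text
clock: 4.45
position: [0.5883, 0.0399, 0.2382]
eef_rot: [0.993, 0.12, -0.001, 0.0]
contact_force: [0.1, -0.3, -0.9]
grip_width: 0.0192
grasp_force: 39.9
```

```bash
python3 - <<'E'
from h import *
s=r.observe();print(s['clock'],s['position'],s['eef_rot'])
C=cam('wrist');cv2.imwrite('pics/w3.png',r.capture('wrist'));np.savez('w3.npz',K=C[0],A=C[1],o=C[2]);print(proj(C,[.590,.118,.174]),proj(C,[.59,.118,.15]),proj(C,s['position']),proj(C,s['position']-[0,0,.029]))
cv2.imwrite('pics/t3.png',r.capture('top'));cv2.imwrite('pics/s3.png',r.capture('side'))
print([proj(cam(n),[.59,.118,.174]) for n in('top','side')])
E
```

```text
4.45 [0.58831936 0.03993883 0.23822603] [ 9.92781498e-01  1.19933964e-01 -7.83552696e-04  3.56415265e-04]
[195.58383008 217.50832511] [206.49163825 207.89620647] [319.82428392 296.25988519] [319.61885289 271.29425468]
[array([279.54421463, 224.96038095]), array([318.55846926, 206.72837556])]
```

View pics/w3.png

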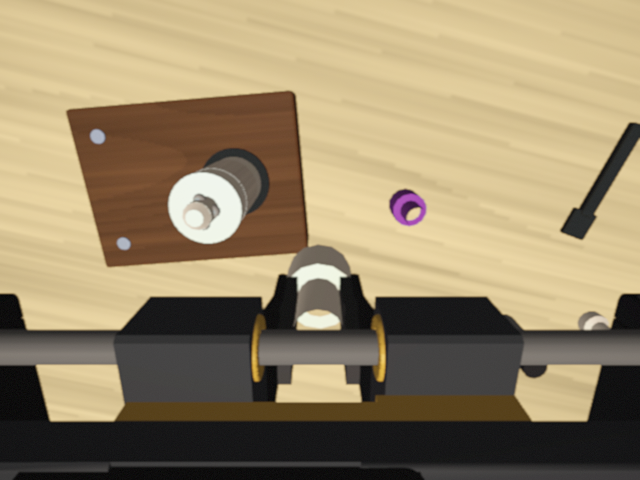

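The wrist picture shows the cap held between the fingers (columns 288–351, top edge about row 245). The cartridge top disc is at about (206,207) and the stud tip at about (198,215).

```bash
python3 - <<'E'
from h import *
Z=np.load('w3.npz');C=(Z['K'],Z['A'],Z['o'])
def big(im,box,vt=120,st=60):
    hsv=cv2.cvtColor(im,cv2.COLOR_BGR2HSV);m=((hsv[...,2]>vt)&(hsv[...,1]<st)).astype(np.uint8);x0,y0,x1,y1=box
    q=np.zeros_like(m);q[y0:y1,x0:x1]=m[y0:y1,x0:x1]
    c=max(cv2.findContours(q,cv2.RETR_EXTERNAL,cv2.CHAIN_APPROX_NONE)[0],key=cv2.contourArea);return cv2.convexHull(c)
rs=[]
for n,f,b,cc in(('w','w3',(150,150,260,250),C),('top','t3',(262,210,300,245),cam('top')),('side','top',None,None)):
    if b is None: continue
    im=cv2.imread(f'pics/{f}.png');h=big(im,b,190 if n=='w' else 105,70);e=cv2.fitEllipse(h);print(n,e,plane(cc,*e[0],.15));rs.append(ray(cc,*e[0]))
print('wrist+top',cross(*rs))
# cap in hand: rows of white shoulder edge / neck, and mouth edge at column 319
im=cv2.imread('pics/w3.png');print([(v,im[v,319].tolist()) for v in range(240,334,2)])
s=r.observe();p=s['position'];A=R.from_quat(s['eef_rot']).as_matrix();tx=A[:,0]*[1,1,0]
print('pos',p)
for k,(rad,dz) in dict(mouth_near=(.017,-.0285),sh_near=(.017,-.0015),neck_foot=(.01,-.0015),neck_top=(.01,.0285)).items():print(k,proj(C,p+tx*rad+[0,0,dz]))
E
```

```text
w ((204.69219970703125, 207.45526123046875), (68.3549575805664, 75.10507202148438), 124.39994049072266) [0.59001486 0.11921413 0.15      ]Traceback (most recent call last):
  File "<stdin>", line 10, in <module>
cv2.error: OpenCV(4.12.0) /io/opencv/modules/imgproc/src/shapedescr.cpp:361: error: (-201:Incorrect size of input array) There should be at least 5 points to fit the ellipse in function 'fitEllipseNoDirect'
```

```bash
python3 - <<'E'
from h import *
Z=np.load('w3.npz');C=(Z['K'],Z['A'],Z['o'])
rs=[ray(C,204.7,207.5)]
for n,b in(('top',(262,210,300,245)),('side',(300,200,340,228))):
    im=cv2.imread(f'pics/{n}0.png');hsv=cv2.cvtColor(im,cv2.COLOR_BGR2HSV);x0,y0,x1,y1=b
    m=((hsv[...,2]>95)&(hsv[...,1]<75)).astype(np.uint8)[y0:y1,x0:x1]
    h=cv2.convexHull(max(cv2.findContours(m,cv2.RETR_EXTERNAL,cv2.CHAIN_APPROX_NONE)[0],key=cv2.contourArea))
    e=cv2.fitEllipse(h);u=np.array(e[0])+(x0,y0);print(n,u,e[1],plane(cam(n),*u,.15));rs.append(ray(cam(n),*u))
print(cross(*rs[:2]),cross(*rs))
im=cv2.imread('pics/w3.png');print([(v,int(im[v,319].sum())) for v in range(236,334,2)])
hsv=cv2.cvtColor(im,cv2.COLOR_BGR2HSV)
print('row268 sat',[(u,int(hsv[268,u,1])) for u in range(280,360,3)])
s=r.observe();p=s['position'];A=R.from_quat(s['eef_rot']).as_matrix();tx=A[:,0]*[1,1,0]
print('pos',p)
for k,(rad,dz) in dict(mouth_near=(.017,-.0285),sh_near=(.017,-.0015),neck_foot=(.01,-.0015),neck_top=(.01,.0285)).items():print(k,proj(C,p+tx*rad+[0,0,dz]))
E
```

```text
top [280.46296883 226.76409912] (20.843799591064453, 21.615673065185547) [0.58955154 0.11764682 0.15      ]
side [318.56007957 214.78115368] (17.25741958618164, 22.12586784362793) [0.58995065 0.11655706 0.15      ]
(array([0.58980248, 0.11839599, 0.15014139]), [np.float64(0.0008013008225778248), np.float64(0.0008013008225777849)]) (array([0.58987512, 0.11844825, 0.1485374 ]), [np.float64(0.0011021479751446442), np.float64(0.0006949769070821459), np.float64(0.0005455127443930665)])
[(236, 585), (238, 554), (240, 547), (242, 547), (244, 468), (246, 300), (248, 299), (250, 299), (252, 298), (254, 299), (256, 301), (258, 301), (260, 297), (262, 310), (264, 624), (266, 721), (268, 717), (270, 717), (272, 717), (274, 717), (276, 717), (278, 524), (280, 290), (282, 298), (284, 303), (286, 301), (288, 299), (290, 300), (292, 300), (294, 301), (296, 298), (298, 300), (300, 298), (302, 303), (304, 299), (306, 299), (308, 305), (310, 538), (312, 585), (314, 576), (316, 652), (318, 710), (320, 709), (322, 709), (324, 708), (326, 711), (328, 617), (330, 266), (332, 125)]
row268 sat [(280, 79), (283, 78), (286, 78), (289, 63), (292, 46), (295, 46), (298, 43), (301, 16), (304, 15), (307, 15), (310, 15), (313, 16), (316, 16), (319, 17), (322, 17), (325, 17), (328, 18), (331, 18), (334, 19), (337, 32), (340, 48), (343, 49), (346, 47), (349, 68), (352, 80), (355, 79), (358, 79)]
pos [0.58852283 0.04115495 0.23878002]
mouth_near [317.42664422 241.1553143 ]
sh_near [317.30013939 260.54149135]
neck_foot [317.3396814  274.71225107]
neck_top [317.15727543 306.56221545]
```

arm_command([
  {"x":0.011,"y":0.13,"z":0,"ax":0,"ay":0,"az":0,"gripper":1},
  {"x":0.011,"y":0.22,"z":0,"ax":0,"ay":0,"az":0,"gripper":1},
  {"x":0.011,"y":0.266,"z":0,"ax":0,"ay":0,"az":0,"gripper":1},
  {"x":0.011,"y":0.266,"z":-0.05,"ax":0,"ay":0,"az":0,"gripper":1},
  {"x":0.011,"y":0.266,"z":-0.1,"ax":0,"ay":0,"az":0,"gripper":1},
  {"x":0.011,"y":0.266,"z":-0.1,"ax":0,"ay":0,"az":0,"gripper":1},
  {"x":0.011,"y":0.266,"z":-0.1,"ax":0,"ay":0,"az":0,"gripper":1},
])

```text
clock: 5.48
position: [0.592, 0.1213, 0.2089]
eef_rot: [0.993, 0.121, -0.0, 0.0]
contact_force: [0.3, 0.7, -0.0]
grip_width: 0.0192
grasp_force: 39.9
```

```bash
python3 - <<'E'
from h import *
s=r.observe();print(s['clock'],s['position'])
C=cam('wrist');w=r.capture('wrist');sd=r.capture('side');cv2.imwrite('pics/w4.png',w);cv2.imwrite('pics/s4.png',sd);np.savez('w4.npz',K=C[0],A=C[1],o=C[2])
f=lambda i,x0,y0,x1,y1:cv2.resize(i[y0:y1,x0:x1],(400,400),interpolation=cv2.INTER_CUBIC)
cv2.imwrite('pics/cmp4.png',np.hstack([f(w,250,190,390,330),f(sd,285,170,355,240)]))
p=np.mean([s['position']]+[(r.capture('top'),r.observe()['position'])[1] for _ in range(4)],0);print(p)
E
```

```text
5.475 [0.59203788 0.12125888 0.20891938]
[0.59215552 0.12196224 0.20945767]
```

View pics/cmp4.png

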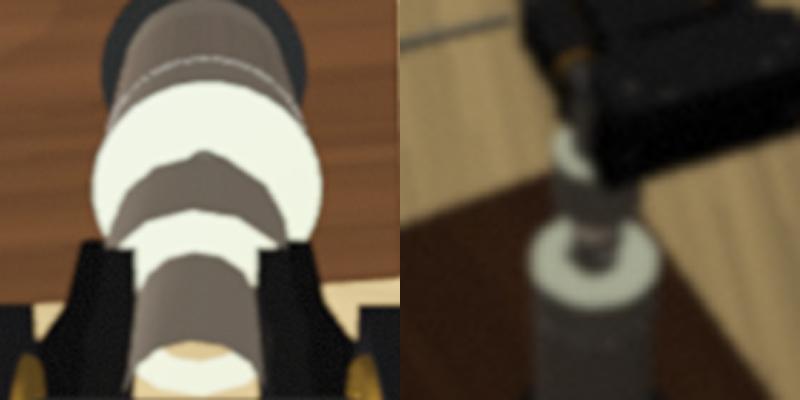

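The left crop shows the cap above the cartridge disc with the disc centre slightly right of the cap. In the side crop the cap lines up over the stud. I'll put a number on the offset.

```bash
python3 - <<'E'
from h import *
Z=np.load('w4.npz');C=(Z['K'],Z['A'],Z['o']);p=np.array([.59204,.12126,.20892])
im=cv2.imread('pics/w4.png');hsv=cv2.cvtColor(im,cv2.COLOR_BGR2HSV)
m=((hsv[...,2]>190)&(hsv[...,1]<60))
def ext(rows):
    o=[]
    for v in rows:
        x=np.where(m[v,260:380])[0]+260
        if len(x):o.append((x[0],v));o.append((x[-1],v))
    return np.array(o,np.float32)
d=ext(range(224,262));e=cv2.fitEllipse(d)
st=plane(C,*e[0],.15);print('disc',e,st,st-p)
# expected disc ellipse for check
t=np.linspace(0,6.28,60);q=np.array([proj(C,st+[.0235*np.cos(a),.0235*np.sin(a),0]) for a in t]).astype(np.float32);print('exp',cv2.fitEllipse(q))
v=hsv[...,2]
g=lambda row:[int(v[row,u]) for u in range(280,360,2)]
for row in(256,264,270,295):print(row,g(row))
A=R.from_quat(r.observe()['eef_rot']).as_matrix()
print(A[:,0],A[:,1])
for row,u in((0,0),):pass
for dz,rad in((-.0285,.017),(-.0015,.017),(-.0015,.01),(.0285,.01)):
    c=p-A[:,0]*.0015;print(dz,proj(C,c+A[:,0]*rad+[0,0,dz]),proj(C,c+A[:,1]*rad+[0,0,dz]),proj(C,c-A[:,1]*rad+[0,0,dz]))
print([(r_,int(v[r_,319])) for r_ in range(236,300,2)])
E
```

```text
disc ((322.0009460449219, 255.5913543701172), (74.10883331298828, 78.30299377441406), 89.15972900390625) [0.59000342 0.11916332 0.15      ] [-0.00203658 -0.00209668 -0.05892   ]
exp ((322.0063171386719, 254.5270538330078), (71.70690155029297, 76.66666412353516), 88.82256317138672)
256 [105, 168, 241, 246, 245, 246, 243, 198, 135, 122, 119, 115, 114, 113, 112, 111, 110, 109, 110, 109, 110, 109, 109, 109, 109, 109, 108, 109, 109, 109, 108, 112, 203, 246, 245, 245, 245, 245, 245, 245]
264 [116, 126, 215, 247, 245, 210, 132, 127, 124, 120, 115, 112, 109, 110, 118, 139, 169, 198, 221, 224, 201, 186, 168, 140, 122, 114, 109, 107, 109, 109, 108, 109, 109, 107, 178, 242, 245, 245, 245, 246]
270 [122, 120, 134, 212, 188, 132, 127, 122, 141, 206, 241, 246, 245, 245, 245, 245, 245, 245, 245, 245, 245, 245, 245, 245, 245, 245, 245, 246, 241, 212, 150, 108, 107, 110, 108, 190, 244, 246, 245, 206]
295 [11, 16, 21, 23, 20, 20, 24, 19, 37, 115, 135, 128, 123, 117, 114, 111, 109, 110, 109, 108, 108, 109, 110, 109, 108, 109, 109, 109, 109, 100, 47, 23, 21, 21, 22, 19, 20, 16, 12, 13]
[9.70426534e-01 2.41395737e-01 6.64039612e-04] [ 2.41395638e-01 -9.70426759e-01  2.27037147e-04]
-0.0285 [319.61690288 244.45658192] [351.28119305 274.26706094] [287.99643339 274.34629697]
-0.0015 [319.79442505 264.12794741] [355.9546739 297.6261473] [283.67531937 297.71115914]
-0.0015 [319.80126134 278.17059576] [341.07085518 297.643653  ] [298.55358819 297.69365996]
0.0285 [320.06874335 310.35172447] [345.32225895 332.84882781] [294.83142818 332.90243773]
[(236, 245), (238, 245), (240, 246), (242, 207), (244, 115), (246, 108), (248, 109), (250, 110), (252, 109), (254, 109), (256, 109), (258, 109), (260, 109), (262, 111), (264, 213), (266, 246), (268, 245), (270, 245), (272, 245), (274, 245), (276, 244), (278, 180), (280, 106), (282, 110), (284, 108), (286, 109), (288, 110), (290, 109), (292, 109), (294, 109), (296, 108), (298, 109)]
```

arm_command([
  {"x":-0.002,"y":-0.007,"z":0,"ax":0,"ay":0,"az":0,"gripper":1},
  {"x":-0.002,"y":-0.007,"z":-0.02,"ax":0,"ay":0,"az":0,"gripper":1},
  {"x":-0.002,"y":-0.007,"z":-0.035,"ax":0,"ay":0,"az":0,"gripper":1},
  {"x":-0.002,"y":-0.007,"z":-0.05,"ax":0,"ay":0,"az":0,"gripper":1},
  {"x":-0.002,"y":-0.007,"z":-0.05,"ax":0,"ay":0,"az":0,"gripper":1},
], force=60)

```text
clock: 6.4
position: [0.5909, 0.12, 0.1934]
eef_rot: [0.993, 0.122, -0.001, 0.0]
contact_force: [0.3, 0.2, -0.6]
grip_width: 0.0186
grasp_force: 59.9
```

arm_command([
  {"x":0,"y":0,"z":-0.01,"ax":0,"ay":0,"az":0,"gripper":1},
  {"x":0,"y":0,"z":-0.017,"ax":0,"ay":0,"az":0,"gripper":1},
  {"x":0,"y":0,"z":-0.02,"ax":0,"ay":0,"az":0,"gripper":1},
  {"x":0,"y":0,"z":-0.02,"ax":0,"ay":0,"az":0,"gripper":1},
])

```text
clock: 6.9
position: [0.5915, 0.1199, 0.1887]
eef_rot: [0.993, 0.122, 0.0, 0.0]
contact_force: [-1.9, -0.9, 5.3]
grip_width: 0.0191
grasp_force: 59.9
```

arm_command([
  {"x":-0.001,"y":-0.001,"z":-0.005,"ax":0,"ay":0,"az":0,"gripper":1},
  {"x":-0.001,"y":-0.001,"z":-0.01,"ax":0,"ay":0,"az":0,"gripper":1},
  {"x":-0.001,"y":-0.001,"z":-0.013,"ax":0,"ay":0,"az":0,"gripper":1},
  {"x":-0.001,"y":-0.001,"z":-0.013,"ax":0,"ay":0,"az":0,"gripper":1},
])

```text
clock: 7.4
position: [0.5917, 0.1197, 0.1862]
eef_rot: [0.993, 0.121, 0.001, 0.0]
contact_force: [-2.3, -2.5, 11.3]
grip_width: 0.0188
grasp_force: 59.9
```

arm_command([
  {"x":-0.002,"y":-0.002,"z":-0.003,"ax":0,"ay":0,"az":0,"gripper":1},
  {"x":-0.002,"y":-0.002,"z":-0.007,"ax":0,"ay":0,"az":0,"gripper":1},
  {"x":-0.002,"y":-0.002,"z":-0.01,"ax":0,"ay":0,"az":0,"gripper":1},
  {"x":-0.002,"y":-0.002,"z":-0.01,"ax":0,"ay":0,"az":0,"gripper":1},
])

```text
clock: 7.9
position: [0.5917, 0.1197, 0.1843]
eef_rot: [0.993, 0.122, 0.002, 0.0]
contact_force: [-3.3, -1.4, 14.1]
grip_width: 0.0186
grasp_force: 59.9
```

arm_command([
  {"x":-0.002,"y":0,"z":-0.003,"ax":0,"ay":0,"az":0,"gripper":1},
  {"x":-0.002,"y":0,"z":-0.007,"ax":0,"ay":0,"az":0,"gripper":1},
  {"x":-0.002,"y":0,"z":-0.01,"ax":0,"ay":0,"az":0,"gripper":1},
  {"x":-0.002,"y":0,"z":-0.01,"ax":0,"ay":0,"az":0,"gripper":1},
])

```text
clock: 8.4
position: [0.5909, 0.1192, 0.1792]
eef_rot: [0.993, 0.121, 0.001, 0.0]
contact_force: [-0.3, -1.4, 7.6]
grip_width: 0.0192
grasp_force: 59.9
```

arm_command([
  {"x":0,"y":0,"z":-0.004,"ax":0,"ay":0,"az":0,"gripper":1},
  {"x":0,"y":0,"z":-0.008,"ax":0,"ay":0,"az":0,"gripper":1},
  {"x":0,"y":0,"z":-0.012,"ax":0,"ay":0,"az":0,"gripper":1},
  {"x":0,"y":0,"z":-0.012,"ax":0,"ay":0,"az":0,"gripper":1},
  {"x":0,"y":0,"z":-0.012,"ax":0,"ay":0,"az":0,"gripper":1},
])

```text
clock: 9.02
position: [0.591, 0.1192, 0.1769]
eef_rot: [0.993, 0.121, 0.002, 0.0]
contact_force: [-2.2, -2.7, 13.4]
grip_width: 0.0188
grasp_force: 59.9
```

arm_command([
  {"x":-0.001,"y":-0.001,"z":-0.005,"ax":0,"ay":0,"az":0,"gripper":1},
  {"x":-0.001,"y":-0.001,"z":-0.01,"ax":0,"ay":0,"az":0,"gripper":1},
  {"x":-0.001,"y":-0.001,"z":-0.01,"ax":0,"ay":0,"az":0,"gripper":1},
  {"x":-0.001,"y":-0.001,"z":-0.01,"ax":0,"ay":0,"az":0,"gripper":1},
])

```text
clock: 9.52
position: [0.5911, 0.1193, 0.1752]
eef_rot: [0.993, 0.122, 0.002, 0.0]
contact_force: [-3.7, -2.2, 18.3]
grip_width: 0.0186
grasp_force: 59.9
```

```bash
python3 - <<'E'
from h import *
w=r.capture('wrist');sd=r.capture('side')
f=lambda i,x0,y0,x1,y1:cv2.resize(i[y0:y1,x0:x1],(400,400),interpolation=cv2.INTER_CUBIC)
cv2.imwrite('pics/cmp5.png',np.hstack([f(w,250,190,390,330),f(sd,285,170,355,240)]))
s=r.observe();print(s['clock'],s['position'],s['contact_force'])
E
```

```text
9.625 [0.59107365 0.11926069 0.17518692] [-3.59809927 -2.98333841 18.56601508]
```

View pics/cmp5.png

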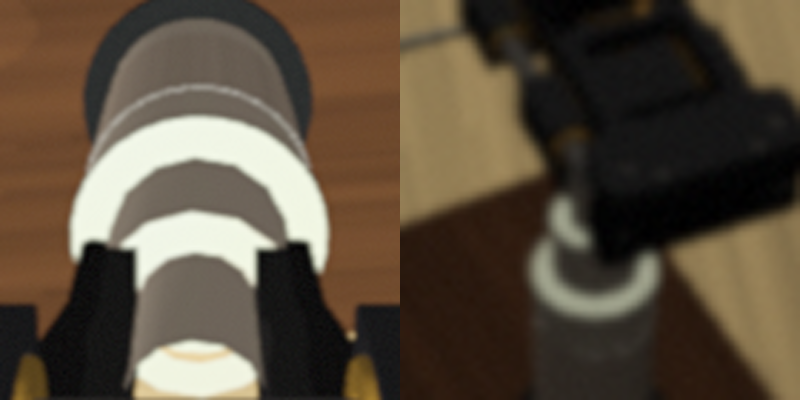

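The cap sits centred on the cartridge disc (crop column about 198 for both), flush and upright. The push is 18 N with no second drop, so I'm handing in.

```bash
python3 -c "
from cell import r
print(r.hand_in())"
```

```text
the job is handed in; nothing more can be done
None
```

The cap snapped home on the stud (force fell from 14 N to 7.6 N at the click), and I handed the job in with the gripper still pressing it down at about 18 N; the hand-in returned no verdict.

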